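# Swap the slide carriers between staining dish and drip stand

## Task

The slides in the white staining dish are done: lift their carrier out and hang it by its eye on the one empty pin of the drip stand, above the petri dish, to drip. Then lift the other long carrier (not the short one) up and off its pin and lower it gently into the staining dish, standing flat on the bottom. Leave the short carrier hanging where it is, and do not move the petri dish, the staining dish or the other things on the table.

Things in the scene. Friction and masses are not known exactly. Their poses are not given: they have to be found in the camera images.
- wet_carrier: long steel slide carrier, at the start in the staining dish; basket 84 mm long; origin at the centre of the basket's underside, x along the basket, z up. Basket 30 mm wide, 28 mm high; wire bail from its ends up to an eye plate across y (6 mm thick, 31 mm wide; eye 19 mm wide from z = 64 to a peaked roof at 92 mm); black grip 8 mm (x) by 26 mm (y), z = 94 to 140 mm. Half a turn looks the same
- wet_carrier_eye (a point): where the pin's axis runs through the wet carrier's eye when it hangs: 88.5 mm above the carrier's origin
- wet_carrier_grip (a point): point in the black grip to hold the wet carrier by, 128 mm above its origin, 12 mm under the grip's top
- dry_carrier: long steel slide carrier that hangs on one of the pins at the start, the same as the wet carrier: basket 84 mm long, 30 mm wide, 28 mm high; origin at the centre of the basket's underside, x along the basket (along the pin as it hangs), z up
- dry_carrier_eye (a point): where the pin's axis runs through the dry carrier's eye, 88.5 mm above its origin
- dry_carrier_grip (a point): point in the black grip to hold the dry carrier by, 128 mm above its origin
- short_carrier: short steel slide carrier, basket only 50 mm long, otherwise the same; hangs on another pin and stays there; origin and axes as for the others
- stand: steel drip stand, fixed: two posts 220 mm apart (y), a 12 mm cross bar 145 mm above the table and 41 mm behind (+x) the hanging places; from it three 6 mm pins run level to -x, 64 mm apart. Each pin turns up 45 degrees at its end: tip 28 (at most 31) mm in front of the hanging place, up to 11 mm above the pin's axis. Total height 154 mm. Origin on the table under the middle hanging place
- pin_left (a point): hanging place on the axis of the pin at the stand's +y side, 145 mm above the table; point axes as the stand's (x from the pin's tip to the cross bar)
- pin_middle (a point): the same on the middle pin
- pin_right (a point): the same on the pin at the stand's -y side
- petri_dish: shallow clear round dish, 62 mm wide, 14 mm high, on the table under the empty pin; origin at its underside's centre
- staining_dish: white open dish, 108 x 54 x 50 mm outside (x, y, z), walls and bottom 4 mm, so inside 100 x 46 mm; about 0.7 kg; origin at the centre of its underside, x along its length
- wash_bottle: wash bottle, 98 x 66 mm, 192 mm high, standing behind between dish and stand; origin under its centre
- saline: white bottle, 74 mm wide, 171 mm high, standing behind the dish; origin under its centre
- stain_red: dropper bottle with a pointed cap, 37 mm wide, 98 mm high, between dish and stand; origin under its centre
- oil_bottle: dropper bottle of the same size, nearer the robot; origin under its centre
- stain_blue: dropper bottle of the same size, right of the dish; origin under its centre
- gauze_roll: white roll standing on end, 43 mm wide, 60 mm high; origin under its centre

How it is judged:
On the way, in this order (a step that is already met when the one before it is completed fails the run):
1. the wet carrier is let go and hangs on the empty pin above the petri dish (((x of wet_carrier_eye in the frame of pin_left between -0.022 and 0.03 m and y of wet_carrier_eye in the frame of pin_left between -0.007 and 0.007 m and z of wet_carrier_eye in the frame of pin_left between -0.006 and 0.005 m) or (x of wet_carrier_eye in the frame of pin_middle between -0.022 and 0.03 m and y of wet_carrier_eye in the frame of pin_middle between -0.007 and 0.007 m and z of wet_carrier_eye in the frame of pin_middle between -0.006 and 0.005 m) or (x of wet_carrier_eye in the frame of pin_right between -0.022 and 0.03 m and y of wet_carrier_eye in the frame of pin_right between -0.007 and 0.007 m and z of wet_carrier_eye in the frame of pin_right between -0.006 and 0.005 m)) and angle between wet_carrier's own z axis and vertical below 0.2 rad and horizontal distance between wet_carrier_eye and petri_dish below 0.038 m and contact force between wet_carrier and stand above 0.4 N and contact force between wet_carrier and the fingers below 0.05 N and linear speed of wet_carrier below 0.05 m/s), for 0.3 s.
2. the dry carrier is lifted off the stand, clear of all pins (contact force between dry_carrier and stand below 0.01 N and distance between dry_carrier_eye and pin_left above 0.045 m and distance between dry_carrier_eye and pin_middle above 0.045 m and distance between dry_carrier_eye and pin_right above 0.045 m), for 0.2 s.
At the end, for the whole second after the job is handed in: Wet carrier hangs released on the pin over the petri dish (eye within 7 mm of the pin, tilt < 0.2 rad); dry carrier stands flat in the staining dish (within 4 mm of its bottom, tilt < 0.06 rad), released; short carrier moved < 30 mm, staining dish < 30 mm, petri dish < 20 mm (all of step 1 and x of dry_carrier in the frame of staining_dish between -0.012 and 0.012 m and y of dry_carrier in the frame of staining_dish between -0.012 and 0.012 m and z of dry_carrier in the frame of staining_dish between 0 and 0.008 m and angle between dry_carrier's own z axis and vertical below 0.06 rad and linear speed of dry_carrier below 0.02 m/s and linear speed of wet_carrier below 0.03 m/s and contact force between dry_carrier and the fingers below 0.05 N and ((x of short_carrier_eye in the frame of pin_left between -0.022 and 0.03 m and y of short_carrier_eye in the frame of pin_left between -0.007 and 0.007 m and z of short_carrier_eye in the frame of pin_left between -0.006 and 0.005 m) or (x of short_carrier_eye in the frame of pin_middle between -0.022 and 0.03 m and y of short_carrier_eye in the frame of pin_middle between -0.007 and 0.007 m and z of short_carrier_eye in the frame of pin_middle between -0.006 and 0.005 m) or (x of short_carrier_eye in the frame of pin_right between -0.022 and 0.03 m and y of short_carrier_eye in the frame of pin_right between -0.007 and 0.007 m and z of short_carrier_eye in the frame of pin_right between -0.006 and 0.005 m)) and angle between short_carrier's own z axis and vertical below 0.2 rad and distance of each of short_carrier, staining_dish from where it was at the start of the episode below 0.03 m and distance of petri_dish from where it was at the start of the episode below 0.02 m); the robot touches nothing.
It fails at once if a bystander (a bottle or the gauze roll) is pushed more than 30 mm (distance of any of stain_red, oil_bottle, stain_blue, wash_bottle, saline, gauze_roll from where it was at the start of the episode above 0.03 m).
It fails at once if the short carrier is taken off its pin or shoved more than 30 mm (distance of short_carrier from where it was at the start of the episode above 0.03 m).
It fails at once if the dry carrier is dropped or rammed into the staining dish (faster than 0.4 m/s within 30 mm of its bottom) (linear speed of dry_carrier above 0.4 m/s and horizontal distance between dry_carrier and staining_dish below 0.03 m and z of dry_carrier in the frame of staining_dish below 0.034 m).
It also fails if it takes over 59 s, if anything falls off the work surface, if the arm or the gripper's body presses on something with over 40 N, if the wrist force passes 120 N, or if a joint passes its speed limit or range.

## Robot

A 6-joint arm with a two-finger parallel gripper is mounted at the origin on the work surface; the furniture and walls round the work are solid. World frame = base frame: x ahead of the robot, y to its left, z up, the work surface at z = 0. Lengths are in m, angles in rad, forces in N, time in s.
With the tool pointing down it reaches from about 0.375 to 0.9 m from the base axis. Payload 3.1 kg.
Tool frame: the origin (TCP) lies between the finger pads; the fingertips stand 19 mm ahead of it and the grasp point (between the pads) is the TCP; z points along the fingers, y is the line along which they close (so a half turn about z gives the same grasp; the last joint's range is limited). The gripper opens to 87 mm and grips with 3 to 60 N. Pads are 19 mm wide; open, the fingers measure 117 mm over their backs; the gripper's body (75 mm by 190 mm) begins 51 mm behind the grasp point.
Start: joints at [-1.522, 0.527, 1.433, -0, 1.181, -0.178], TCP at [0.141, -0.609, 0.242] pointing down, gripper open.
Joint ranges: [-3.08, 3.08], [-0.75, 2.2], [0.22, 2.44], [-1.43, 4.57], [0, 2.65], [-2.85, 2.85]. Speed limits (rad/s): [2.79, 2.79, 3.14, 3.14, 3.14, 3.14].

## Interface

Orientations are given as a unit quaternion [x, y, z, w].
In Python, from rig import telemetry, viewer, hand_in gives the robot as it stands. The module is installed in compiled form; this text tells all that it offers.
- The arm moves only by the shell command python3 -m creep 'ROWS' [FORCE]. ROWS is JSON, a list of rows, each an object with "translation": the shift along the tool's x, y, z in mm, a list of three; "roll": the turn about the tool's z in degrees; "gripper": the finger opening in mm, from 0 to 87. In form: [{"translation": [tx, ty, tz], "roll": roll, "gripper": gripper}, ...]. A call has 1 to 5 rows; each row is the pose to reach, as a shift and turn from the pose commanded when the call began, along the tool's axes at that moment; what a row does not reach only later rows make up. A row lasts 1/12 s, in which the tool goes at most 41.7 mm and 7.16 degrees, less where a joint would pass 70% of its speed; a pose out of reach is approached as far as the arm can. A call with a gripper value outside its range is refused whole. The fingers move at their own pace and stop on an object; FORCE is the grip in N (left out, the last holds). Time passes only in rows, so rows that repeat a pose let the fingers close. It gives the time, the measured TCP pose, the force, the opening and the grip force at its end, in the units of the state.
- telemetry.get_obs(): the state, without advancing time (a new reading comes with each control period).
- viewer.camera(name): name is "scene" or "top" or "wrist"; returns the picture (400x640x3 uint8, blue, green, red); there is no depth.
- viewer.camera_info(name): a dict with "intrinsics" (3x3 intrinsics, pixels), "k1" (the pictures are not rectified: a ray, as slopes to the right and down, at radius r is drawn at 1 + k1 r^2 times it, then the intrinsics apply), "rvec" (rotation vector, rad) and "tvec" (3), from world to camera coordinates, as OpenCV has them; the wrist camera has in their place "hand_eye" (4x4, takes a point from camera to tool coordinates, whose origin is the TCP and whose axes are the flange's). Camera axes: x right, y down, z forward; pixel columns grow to the right and rows downward; lengths in m; the calibration is good to about 2 mm. A picture is of the moment at which its call begins: read the wrist's pose just before it. camera_info takes no time and is no camera call.
- hand_in(): hands the job in; it is judged then, once.
Trained networks look in the newest picture that a camera, given by its name, has taken for a name from the list of things; names that differ only in an ending like _2 or _b are one class to them, and where a whole thing is asked for, a point or a joint stands for the part that bears it (a point fixed in the world has none). Each returns a list of dicts, best first, with "p" (0 to 1); they miss things now and then, are a little off and sometimes report something else, mostly with a low value. They report only what shows in the picture. A call takes as long as a camera call.
- viewer.recognise(camera, thing): "bbox" ([left, top, width, height] in pixels, round what is visible of it).
The state is a dict: "time": time; "q": joint angles; "joint_velocities": joint speeds; "joint_torque": joint torques, N m; "position": TCP position; "tool_rot": TCP orientation; "ft_force": force on the tool from outside, world axes, zero at the start; "moment": the same for the moment, N m; "grip_width": finger opening in m; "grip_force": force on a finger pad.
Only numpy, scipy, OpenCV 4.12 (cv2) and the standard library are available. Lean on these libraries where they do the work, as an engineer would, in place of code of your own. Each camera call takes 0.05 s, during which the arm holds its last target. There are 200 camera calls.

## Working session

There is one attempt and no reset: what is moved stays moved. The work goes in short steps, Python scripts to look and compute and a shell command to move; the robot and the scene stay as the last step left them, time stands still between calls to the robot, and variables do not carry over. Pictures are saved under pics/ and viewed, at most 10 in all, crops included, and the job is handed in when it is done.

```bash
mkdir -p pics; ls; cat > h.py <<'E'
import numpy as np, cv2
from rig import telemetry, viewer, hand_in
from scipy.spatial.transform import Rotation as R
def snap(n,f=None):
    im=viewer.camera(n)
    if f: cv2.imwrite(f,im)
    return im
def cam(n):
    c=viewer.camera_info(n);K=np.array(c["intrinsics"]);
    if n=="wrist":
        o=telemetry.get_obs();T=np.eye(4);T[:3,:3]=R.from_quat(o["tool_rot"]).as_matrix();T[:3,3]=o["position"]
        M=T@np.array(c["hand_eye"]);return K,c["k1"],M[:3,:3],M[:3,3]
    r=cv2.Rodrigues(np.array(c["rvec"],float))[0];return K,c["k1"],r.T,-r.T@np.array(c["tvec"],float).ravel()
def ray(n,u,v):
    K,k1,Rw,C=cam(n);x=np.linalg.solve(K,[u,v,1])[:2]
    s=x.copy()
    for _ in range(50): s=x/(1+k1*(s@s))
    d=Rw@np.array([*s,1]);return C,d
def atz(n,u,v,z):
    C,d=ray(n,u,v);return C+d*(z-C[2])/d[2]
def proj(n,P):
    K,k1,Rw,C=cam(n);p=Rw.T@(np.array(P)-C);s=p[:2]/p[2];s=s*(1+k1*(s@s));return (K@[*s,1])[:2]
E
python3 - <<'E'
from h import *
print(telemetry.get_obs())
for n in("scene","top","wrist"):
    snap(n,f"pics/{n}0.png");c=cam(n);print(n,c[0].tolist(),c[1],c[2].round(3).tolist(),c[3].round(3))
    for t in "wet_carrier dry_carrier short_carrier stand petri_dish staining_dish wash_bottle saline stain_red oil_bottle stain_blue gauze_roll".split():
        print(t,[(np.round(d["bbox"]).tolist(),round(d["p"],2)) for d in viewer.recognise(n,t)[:3]])
E
```

```text
pics
{'time': 0.0, 'q': array([-1.52150954e+00,  5.28484754e-01,  1.43390240e+00,  4.88646080e-07,
        1.18138712e+00, -1.78479087e-01]), 'joint_velocities': array([ 2.44668289e-03,  7.79998401e-05, -4.92000361e-04,  3.88492851e-04,
        1.25825233e-04, -1.41070380e-03]), 'joint_torque': array([ 9.61874071e-05, -4.40043390e+01, -1.76592082e+01,  6.32988126e-02,
        5.81509375e-02, -1.69614987e-04]), 'position': array([ 0.141133  , -0.6081471 ,  0.24056014]), 'tool_rot': array([ 9.93521763e-01,  1.13636772e-01,  7.06384623e-05, -1.08851838e-03]), 'ft_force': array([ 0.5642497 , -0.98976255,  0.23498291]), 'moment': array([0.00383314, 0.00078891, 0.00661773]), 'grip_force': 0.0, 'grip_width': 0.086822310164367}
scene [[479.85302464830426, 0.0, 317.8794379063562], [0.0, 479.85302464830426, 197.12141349289593], [0.0, 0.0, 1.0]] -0.04275401931499093 [[-0.898, -0.191, 0.397], [-0.441, 0.389, -0.809], [0.0, -0.901, -0.434]] [0.024 1.064 0.61 ]
wet_carrier [([399.0, 169.0, 11.0, 34.0], 0.59), ([282.0, 165.0, 23.0, 54.0], 0.58), ([345.0, 149.0, 5.0, 26.0], 0.52)]
dry_carrier [([263
[... 1447 characters left out ...]
.0], 0.71), ([400.0, 151.0, 29.0, 44.0], 0.62), ([240.0, 162.0, 24.0, 21.0], 0.47)]
oil_bottle [([220.0, 136.0, 103.0, 51.0], 0.75), ([355.0, 205.0, 17.0, 16.0], 0.63), ([404.0, 151.0, 26.0, 44.0], 0.24)]
stain_blue [([416.0, 224.0, 22.0, 14.0], 0.47)]
gauze_roll [([183.0, 196.0, 22.0, 13.0], 0.63)]
wrist [[287.7517717004188, 0.0, 316.60623887080965], [0.0, 287.7517717004188, 200.4925968666355], [0.0, 0.0, 1.0]] 0.004375045380219446 [[0.226, -0.946, -0.232], [-0.974, -0.219, -0.054], [0.0, 0.239, -0.971]] [ 0.205 -0.594  0.384]
wet_carrier []
dry_carrier []
short_carrier []
stand []
petri_dish []
staining_dish []
wash_bottle []
saline []
stain_red []
oil_bottle []
stain_blue []
gauze_roll []
```

```bash
python3 - <<'E'
from h import *
a=cv2.imread("pics/top0.png")[110:250,170:470];a=cv2.resize(a,None,fx=2.66,fy=2.66,interpolation=cv2.INTER_CUBIC);cv2.imwrite("pics/topc.png",a)
a=cv2.imread("pics/scene0.png")[120:320,210:430];a=cv2.resize(a,None,fx=3,fy=3,interpolation=cv2.INTER_CUBIC);cv2.imwrite("pics/scenec.png",a)
E
```

```text
(no output)
```

View pics/topc.png

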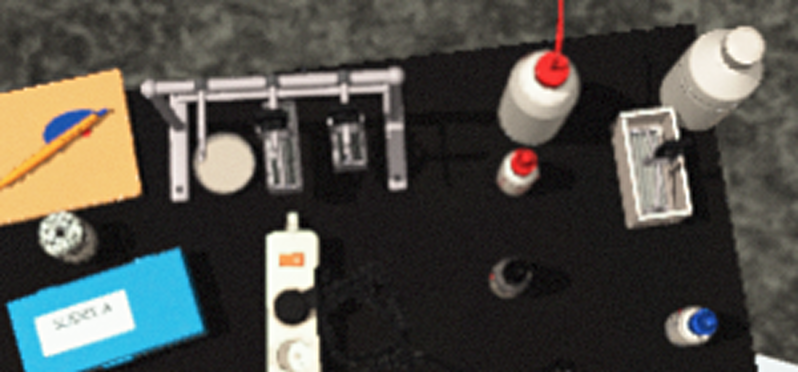

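View pics/scenec.png

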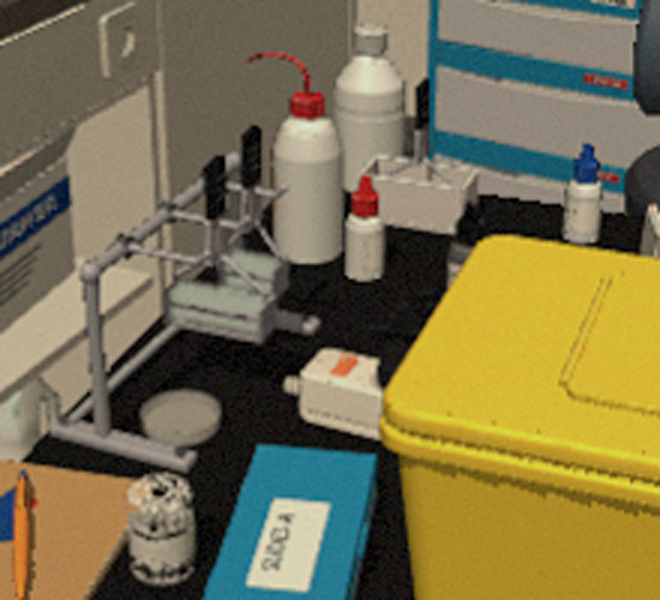

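The top view shows the stand with its empty pin at the left (+y) at crop (203,125), above the petri dish at (225,163). The dry carrier is on the middle pin at (283,150) and the short one on the right pin at (347,140). The staining dish with the wet carrier is at (655,165). The scene view agrees.

```bash
python3 - <<'E'
from h import *
f=lambda x,y,z:print((x,y),atz("top",170+x/2.66,110+y/2.66,z).round(3))
for n,l in {"bar":[(148,88,.145),(397,75,.145)],"pins back":[(201,90,.145),(273,85,.145),(344,80,.145)],"petri":[(225,163,.007)],"feet":[(180,197,.012),(397,186,.012)],
 "dishrim":[(620,115,.05),(672,108,.05),(690,215,.05),(632,226,.05)],"wash":[(552,70,.18)],"saline":[(743,45,.165)],"red":[(524,162,.09)],"oil":[(517,273,.09)],"blue":[(705,322,.09)],"drygrip":[(270,120,.19)],"shortgrip":[(345,115,.19)],"wetgrip":[(667,150,.14)],"strip":[(292,215,.03),(293,305,.05),(268,235,.03),(318,235,.03)]}.items():
    print(n)
    for a in l:f(*a)
E
```

```text
bar
(148, 88) [0.569 0.327 0.145]
(397, 75) [0.577 0.103 0.145]
pins back
(201, 90) [0.566 0.279 0.145]
(273, 85) [0.57  0.214 0.145]
(344, 80) [0.573 0.151 0.145]
petri
(225, 163) [0.53  0.277 0.007]
feet
(180, 197) [0.495 0.321 0.012]
(397, 186) [0.502 0.103 0.012]
dishrim
(620, 115) [ 0.562 -0.119  0.05 ]
(672, 108) [ 0.569 -0.171  0.05 ]
(690, 215) [ 0.461 -0.182  0.05 ]
(632, 226) [ 0.451 -0.124  0.05 ]
wash
(552, 70) [ 0.569 -0.032  0.18 ]
saline
(743, 45) [ 0.595 -0.208  0.165]
red
(524, 162) [ 0.507 -0.016  0.09 ]
oil
(517, 273) [ 0.403 -0.005  0.09 ]
blue
(705, 322) [ 0.354 -0.178  0.09 ]
drygrip
(270, 120) [0.525 0.212 0.19 ]
shortgrip
(345, 115) [0.528 0.149 0.19 ]
wetgrip
(667, 150) [ 0.505 -0.139  0.14 ]
strip
(292, 215) [0.471 0.207 0.03 ]
(293, 305) [0.381 0.204 0.05 ]
(268, 235) [0.452 0.23  0.03 ]
(318, 235) [0.451 0.181 0.03 ]
```

View pics/top0.png

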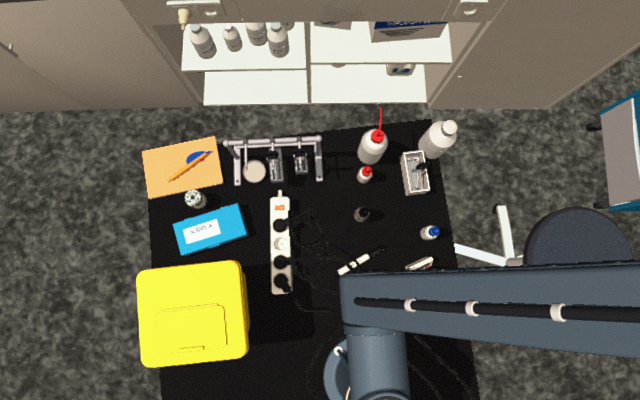

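View pics/scene0.png

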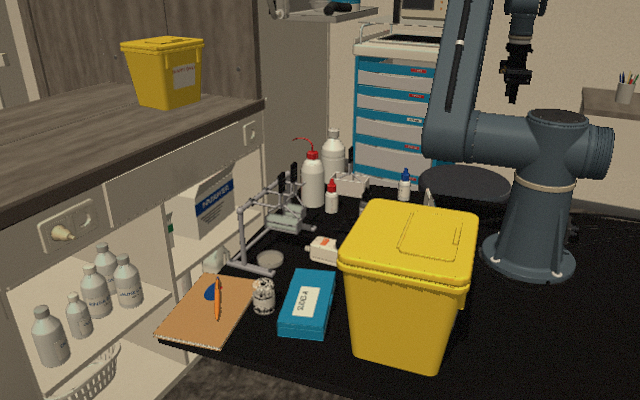

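```bash
C='python3 -m creep'
$C '[{"translation":[155,-121,-10],"roll":0,"gripper":60},{"translation":[155,-121,-10],"roll":0,"gripper":60},{"translation":[155,-121,-10],"roll":0,"gripper":60},{"translation":[155,-121,-10],"roll":0,"gripper":60},{"translation":[155,-121,-10],"roll":0,"gripper":60}]'
python3 -c "
from h import *
for x in(.62,.66,.7):
  C,d=ray('scene',265,100);print(C+d*(x-C[0])/d[0])
  C,d=ray('top',320,20);print(C+d*(x-C[0])/d[0])
"
```

```text
time: 2.37
position: [0.2662, -0.4528, 0.2517]
tool_rot: [0.993, 0.114, 0.0, -0.001]
ft_force: [0.1, -1.1, -0.1]
grip_width: 0.0633
grip_force: 0.0
[0.62       0.12931714 0.3307143 ]
[0.62       0.10589149 0.56926002]
[0.66       0.06660922 0.31196577]
[0.66       0.10426018 0.5071875 ]
[0.7        0.0039013  0.29321723]
[0.7        0.10262886 0.44511497]
```

```bash
C='python3 -m creep'
$C '[{"translation":[154,-120,-10],"roll":-35,"gripper":60},{"translation":[154,-120,-10],"roll":-35,"gripper":60},{"translation":[154,-120,-10],"roll":-35,"gripper":60},{"translation":[154,-120,-10],"roll":-35,"gripper":60},{"translation":[154,-120,-10],"roll":-35,"gripper":60}]'
python3 -c "
from h import *
o=telemetry.get_obs();M=R.from_quat(o['tool_rot']).as_matrix();print(M.round(3)[:,1],M.T@(np.array([.511,-.149,.27])-o['position']))"
```

```text
time: 2.78
position: [0.3892, -0.3013, 0.262]
tool_rot: [0.912, 0.411, 0.0, -0.0]
ft_force: [-0.5, -0.0, 0.4]
grip_width: 0.0598
grip_force: 0.0
[ 0.749 -0.663  0.   ] [ 0.19477737 -0.0097863  -0.00784726]
```

```bash
C='python3 -m creep'
$C '[{"translation":[195,-10,0],"roll":-45,"gripper":60},{"translation":[195,-10,0],"roll":-45,"gripper":60},{"translation":[195,-10,0],"roll":-45,"gripper":60},{"translation":[195,-10,0],"roll":-45,"gripper":60},{"translation":[195,-10,0],"roll":-45,"gripper":60}]'
$C '[{"translation":[0,0,0],"roll":-10,"gripper":60},{"translation":[0,0,0],"roll":-10,"gripper":60},{"translation":[0,0,0],"roll":-10,"gripper":60}]'
python3 - <<'E'
from h import *
o=telemetry.get_obs();print(o["position"],R.from_quat(o["tool_rot"]).as_matrix().round(3)[:,1],o["q"])
snap("wrist","pics/w1.png")
for t in("wet_carrier","wet_carrier_grip","staining_dish"):print(t,viewer.recognise("wrist",t)[:2])
E
```

```text
time: 3.2
position: [0.5125, -0.1496, 0.2619]
tool_rot: [0.741, 0.671, 0.001, 0.0]
ft_force: [0.0, -1.5, -0.3]
grip_width: 0.0602
grip_force: 0.0
time: 3.45
position: [0.5111, -0.1517, 0.2616]
tool_rot: [0.682, 0.731, -0.0, 0.0]
ft_force: [-0.3, -0.6, -0.1]
grip_width: 0.0598
grip_force: 0.0
[ 0.51109291 -0.15169294  0.26156653] [0.998 0.07  0.   ] [-4.98218320e-01  3.79236062e-01  1.63917307e+00 -8.11768567e-05
  1.12304546e+00 -5.68250780e-01]
wet_carrier [{'bbox': [285.4, 164.8, 63.7, 44.4], 'p': 0.88}, {'bbox': [278.2, 158.6, 86.2, 48.8], 'p': 0.51}]
wet_carrier_grip [{'bbox': [285.3, 163.7, 67.2, 46.3], 'p': 0.79}]
staining_dish [{'bbox': [274.7, 157.6, 88.5, 49.0], 'p': 0.87}]
```

View pics/w1.png

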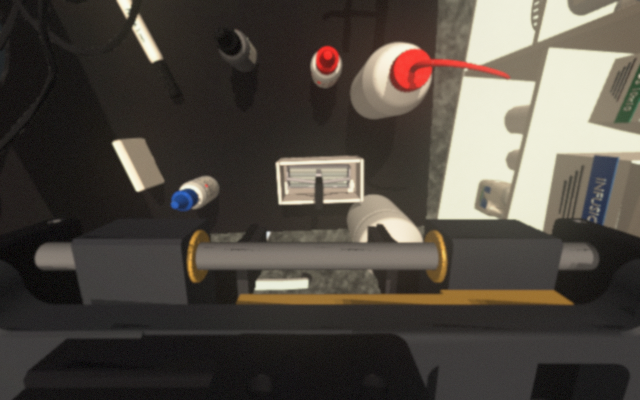

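```bash
python3 - <<'E'
from h import *
a=cv2.imread("pics/w1.png")[145:225,265:375];cv2.imwrite("pics/w1c.png",cv2.resize(a,None,fx=7,fy=7,interpolation=cv2.INTER_CUBIC))
E
```

```text
(no output)
```

View pics/w1c.png

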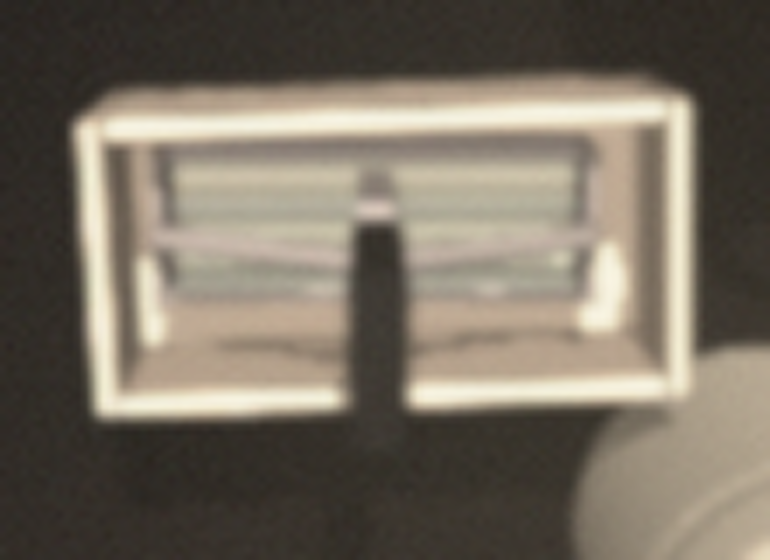

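```bash
python3 - <<'E'
from h import *
f=lambda x,y,z:atz("wrist",265+(x+.5)/7-.5,145+(y+.5)/7-.5,z)
P=[f(*p,.05) for p in[(75,120),(692,97),(688,398),(97,417)]]
for p in P:print(p.round(4))
print("ctr",np.mean(P,0),np.linalg.norm(P[0]-P[1]),np.linalg.norm(P[1]-P[2]),np.linalg.norm(P[2]-P[3]))
e=(P[1]+P[2]-P[0]-P[3]);print("yaw",np.degrees(np.arctan2(e[1],e[0])))
print("gripbot +y",f(378,222,.098),"top -y",f(379,435,.144))
B=[f(*p,.004+.028) for p in[(160,145),(598,135),(590,290),(165,300)]]
for p in B:print(p.round(4))
print("basket",np.mean(B,0))
E
```

```text
[ 0.459  -0.1297  0.05  ]
[ 0.5664 -0.1187  0.05  ]
[ 0.5714 -0.1727  0.05  ]
[ 0.4646 -0.1832  0.05  ]
ctr [ 0.51535118 -0.15104864  0.05      ] 0.10801199082133026 0.054243597660180366 0.10725691192797873
yaw 5.746898549741847
gripbot +y [ 0.51226071 -0.13658577  0.098     ] top -y [ 0.51346555 -0.15794128  0.144     ]
[ 0.4724 -0.1354  0.032 ]
[ 0.5529 -0.1283  0.032 ]
[ 0.5541 -0.1573  0.032 ]
[ 0.4745 -0.1645  0.032 ]
basket [ 0.51346385 -0.14636498  0.032     ]
```

```bash
C='python3 -m creep'
$C '[{"translation":[4,2,30],"roll":-1.5,"gripper":40},{"translation":[4,2,60],"roll":-1.5,"gripper":40},{"translation":[4,2,90],"roll":-1.5,"gripper":40},{"translation":[4,2,115],"roll":-1.5,"gripper":40},{"translation":[4,2,130],"roll":-1.5,"gripper":40}]'
$C '[{"translation":[0,0,0],"roll":0,"gripper":40},{"translation":[0,0,0],"roll":0,"gripper":15},{"translation":[0,0,0],"roll":0,"gripper":4},{"translation":[0,0,0],"roll":0,"gripper":4},{"translation":[0,0,0],"roll":0,"gripper":4}]' 30
$C '[{"translation":[0,0,0],"roll":0,"gripper":4},{"translation":[0,0,0],"roll":0,"gripper":4},{"translation":[0,0,0],"roll":0,"gripper":4}]'
```

```text
time: 4.07
position: [0.5109, -0.1484, 0.1291]
tool_rot: [0.674, 0.739, -0.0, -0.002]
ft_force: [0.3, -1.0, -0.7]
grip_width: 0.0414
grip_force: 0.0
time: 4.48
position: [0.5132, -0.149, 0.133]
tool_rot: [0.673, 0.739, 0.0, 0.001]
ft_force: [0.5, -0.8, 1.0]
grip_width: 0.0212
grip_force: 0.0
time: 4.73
position: [0.5128, -0.1484, 0.1323]
tool_rot: [0.673, 0.739, 0.0, 0.001]
ft_force: [-0.8, 0.8, 3.2]
grip_width: 0.0083
grip_force: 30.0
```

```bash
C='python3 -m creep'
$C '[{"translation":[0,0,-15],"roll":0,"gripper":4},{"translation":[0,0,-35],"roll":0,"gripper":4},{"translation":[0,0,-60],"roll":0,"gripper":4},{"translation":[0,0,-85],"roll":0,"gripper":4},{"translation":[0,0,-110],"roll":0,"gripper":4}]'
$C '[{"translation":[0,0,-25],"roll":0,"gripper":4},{"translation":[0,0,-45],"roll":0,"gripper":4},{"translation":[0,0,-55],"roll":0,"gripper":4},{"translation":[0,0,-55],"roll":0,"gripper":4},{"translation":[0,0,-55],"roll":0,"gripper":4}]'
python3 -c "
from h import *
o=telemetry.get_obs();M=R.from_quat(o['tool_rot']).as_matrix();print(o['position'],o['ft_force'],M.round(3)[:,1],M.T@(np.array([.43,.21,.32])-o['position']))"
```

```text
time: 5.15
position: [0.5118, -0.1481, 0.2422]
tool_rot: [0.673, 0.739, -0.0, -0.001]
ft_force: [0.1, 0.2, -1.9]
grip_width: 0.0074
grip_force: 30.0
time: 5.57
position: [0.512, -0.1482, 0.2961]
tool_rot: [0.673, 0.739, -0.0, -0.0]
ft_force: [-0.2, 0.9, -2.7]
grip_width: 0.0077
grip_force: 30.0
[ 0.51201106 -0.14818566  0.29606658] [-0.24501085  0.92146049 -2.71995565] [ 0.996  0.093 -0.   ] [ 0.36429153 -0.04817651 -0.02379701]
```

```bash
C='python3 -m creep'
$C '[{"translation":[0,-35,-5],"roll":0,"gripper":4},{"translation":[5,-65,-10],"roll":0,"gripper":4},{"translation":[40,-70,-10],"roll":0,"gripper":4},{"translation":[75,-70,-10],"roll":0,"gripper":4},{"translation":[110,-68,-10],"roll":0,"gripper":4}]'
$C '[{"translation":[38,3,0],"roll":0,"gripper":4},{"translation":[76,6,0],"roll":0,"gripper":4},{"translation":[114,9,0],"roll":0,"gripper":4},{"translation":[152,12,0],"roll":0,"gripper":4},{"translation":[190,15,0],"roll":0,"gripper":4}]'
$C '[{"translation":[35,3,0],"roll":1,"gripper":4},{"translation":[70,6,0],"roll":3,"gripper":4},{"translation":[100,9,0],"roll":3,"gripper":4},{"translation":[124,10,0],"roll":3,"gripper":4},{"translation":[124,10,0],"roll":3,"gripper":4}]'
python3 - <<'E'
from h import *
o=telemetry.get_obs();print(o["position"],R.from_quat(o["tool_rot"]).as_matrix().round(3)[:,1])
snap("wrist","pics/w2.png")
for t in("stand","petri_dish","dry_carrier","short_carrier"):print(t,viewer.recognise("wrist",t)[:2])
E
```

```text
time: 5.98
position: [0.432, -0.0444, 0.3046]
tool_rot: [0.675, 0.738, -0.001, -0.002]
ft_force: [0.6, 0.6, -1.9]
grip_width: 0.0075
grip_force: 30.0
time: 6.4
position: [0.43, 0.1469, 0.3046]
tool_rot: [0.673, 0.739, -0.002, -0.001]
ft_force: [1.1, -0.4, -2.4]
grip_width: 0.008
grip_force: 30.0
time: 6.82
position: [0.4286, 0.2734, 0.3043]
tool_rot: [0.691, 0.723, -0.001, -0.002]
ft_force: [0.3, -0.2, -1.3]
grip_width: 0.0079
grip_force: 30.0
[0.42860506 0.27339765 0.30434836] [ 0.999  0.045 -0.004]
stand [{'bbox': [359.8, 133.1, 105.9, 98.9], 'p': 0.86}, {'bbox': [360.1, 152.2, 44.5, 39.0], 'p': 0.57}]
petri_dish [{'bbox': [361.5, 151.8, 43.3, 41.9], 'p': 0.65}]
dry_carrier [{'bbox': [366.0, 209.4, 59.3, 13.6], 'p': 0.91}, {'bbox': [266.6, 182.5, 101.3, 101.8], 'p': 0.38}]
short_carrier [{'bbox': [267.3, 181.8, 96.4, 101.3], 'p': 0.54}]
```

View pics/w2.png

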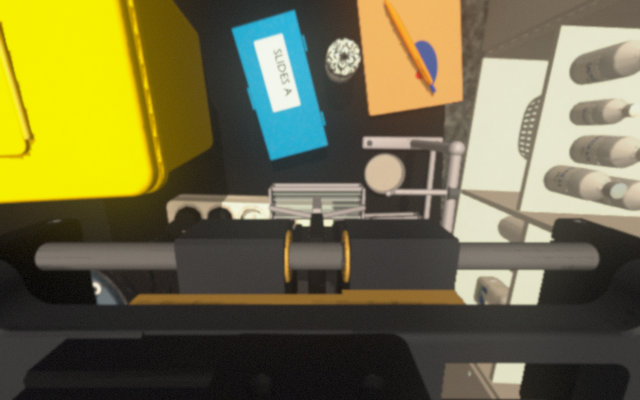

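```bash
python3 - <<'E'
from h import *
a=cv2.imread("pics/w2.png")[128:228,300:470];cv2.imwrite("pics/w2c.png",cv2.resize(a,None,fx=4.7,fy=4.7,interpolation=cv2.INTER_CUBIC))
E
```

```text
(no output)
```

View pics/w2c.png

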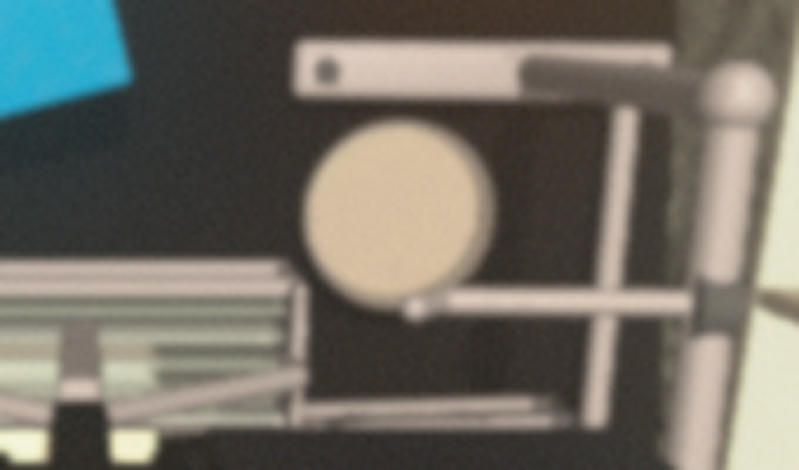

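```bash
python3 - <<'E'
from h import *
f=lambda x,y,z:atz("wrist",300+(x+.5)/4.7-.5,128+(y+.5)/4.7-.5,z).round(4)
print("pin",f(690,301,.145),f(445,300,.145),"tip",f(415,306,.152))
print("barend",f(738,95,.145),f(718,300,.145),f(695,450,.145))
print("petri",f(390,213,.014),"foot",f(300,68,.012))
print("grip bot +y",f(80,395,.304-.034),"basket cnr",f(285,262,.304-.1), f(0,268,.304-.1))
from rig import viewer as v
for P in[(.4286,.2734+.013,.27)]:print(proj("wrist",P))
E
```

```text
pin [0.5693 0.274  0.145 ] [0.5133 0.272  0.145 ] tip [0.5048 0.2717 0.152 ]
barend [0.5729 0.3206 0.145 ] [0.5756 0.2745 0.145 ] [0.5757 0.2384 0.145 ]
petri [0.5297 0.2731 0.014 ] foot [0.4973 0.3177 0.012 ]
grip bot +y [0.4294 0.2822 0.27  ] basket cnr [0.4666 0.2899 0.204 ] [0.4145 0.2867 0.204 ]
[315.59783814 205.30747944]
```

```bash
C='python3 -m creep'
$C '[{"translation":[0,0,25],"roll":0.5,"gripper":4},{"translation":[0,0,50],"roll":0.5,"gripper":4},{"translation":[0,0,75],"roll":0.5,"gripper":4},{"translation":[0,0,95],"roll":0.5,"gripper":4},{"translation":[0,0,105],"roll":0.5,"gripper":4}]'
$C '[{"translation":[0,0,0],"roll":0,"gripper":4},{"translation":[0,10,0],"roll":0,"gripper":4},{"translation":[-1,25,0],"roll":0,"gripper":4},{"translation":[-2,35,0],"roll":0,"gripper":4},{"translation":[-2,45,0],"roll":0,"gripper":4}]'
$C '[{"translation":[0,0,0],"roll":0,"gripper":4},{"translation":[0,0,0],"roll":0,"gripper":4}]'
python3 -c "
from h import *
o=telemetry.get_obs();M=R.from_quat(o['tool_rot']).as_matrix();print(o['position'],o['ft_force'],M.round(3)[:,1],M.T@(np.array([.534,.2732,.1995])-o['position']))"
```

```text
time: 7.48
position: [0.4286, 0.2677, 0.199]
tool_rot: [0.696, 0.718, -0.002, -0.001]
ft_force: [0.5, -0.5, -1.6]
grip_width: 0.0076
grip_force: 30.0
time: 7.9
position: [0.4774, 0.2689, 0.2029]
tool_rot: [0.696, 0.718, 0.001, 0.001]
ft_force: [0.5, -0.1, -1.2]
grip_width: 0.0078
grip_force: 30.0
time: 8.07
position: [0.4758, 0.269, 0.202]
tool_rot: [0.696, 0.718, 0.0, 0.0]
ft_force: [-1.0, 0.6, -1.4]
grip_width: 0.0081
grip_force: 30.0
[0.47577847 0.26901568 0.20199516] [-0.97225387  0.60831211 -1.44661754] [0.999 0.032 0.001] [0.00233765 0.0583231  0.00253607]
```

```bash
python3 - <<'E'
from h import *
o=telemetry.get_obs();print(o["position"])
im=snap("wrist","pics/w3.png")
o=telemetry.get_obs();print(o["position"])
for P in[(.5693,.274,.145),(.5133,.272,.145),(.5048,.2717,.152),(.475,.2843,.1015)]:print(proj("wrist",P).round(1))
cv2.imwrite("pics/w3c.png",cv2.resize(im[135:235,290:450],None,fx=5,fy=5,interpolation=cv2.INTER_CUBIC))
E
```

```text
[0.47577847 0.26901568 0.20199516]
[0.47478954 0.26896883 0.20170996]
[446.6 219.1]
[369.1 219.3]
[358.8 222.4]
[316.8 189. ]
```

View pics/w3c.png

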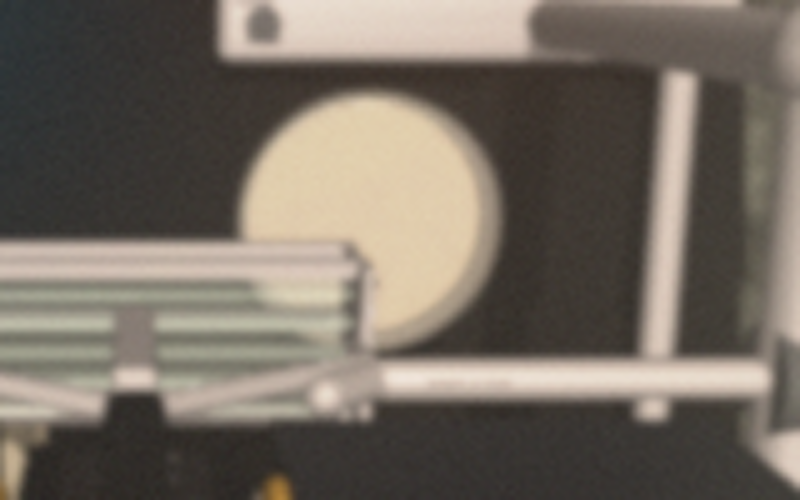

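```bash
python3 - <<'E'
from h import *
f=lambda x,y,z:atz("wrist",290+(x+.5)/5-.5,135+(y+.5)/5-.5,z).round(4)
print("pin",f(760,379,.145),f(400,379,.145),"tip",f(327,395,.152))
z0=.202
print("basket rim +y",f(345,247,z0-.1),f(0,252,z0-.1),"grip bot",f(135,392,z0-.034),"plate base?",f(135,310,z0-.064))
print("petri",f(372,220,.014), "cross",f(790,379,.145))
o=telemetry.get_obs();q=np.array(o["position"]);M=R.from_quat(o["tool_rot"]).as_matrix();print(M.round(4))
for n,P in dict(rimcorner=(15,42,100),gripbot=(13,0,34),plate=(15.5,0,64)).items():
    p=proj("wrist",q+M@(np.array(P)/1000.));print(n,((p-[290,135])*5).round(0))
E
```

```text
pin [0.5648 0.2804 0.145 ] [0.5131 0.2787 0.145 ] tip [0.5018 0.278  0.152 ]
basket rim +y [0.5106 0.2899 0.102 ] [0.4517 0.2871 0.102 ] grip bot [0.4749 0.2823 0.168 ] plate base? [0.4748 0.2861 0.138 ]
petri [0.53   0.2804 0.014 ] cross [0.5691 0.2805 0.145 ]
[[-3.210e-02  9.995e-01 -7.000e-04]
 [ 9.995e-01  3.210e-02 -1.000e-04]
 [-1.000e-04 -7.000e-04 -1.000e+00]]
rimcorner [374. 272.]
gripbot [129. 392.]
plate [129. 318.]
```

```bash
C='python3 -m creep'
$C '[{"translation":[5,0,1],"roll":0,"gripper":4},{"translation":[8.4,0,2],"roll":0,"gripper":4},{"translation":[8.4,0,2],"roll":0,"gripper":4},{"translation":[8.4,10,2],"roll":0,"gripper":4},{"translation":[8.4,18,2],"roll":0,"gripper":4}]'
$C '[{"translation":[0,8,0],"roll":0,"gripper":4},{"translation":[0,16,0],"roll":0,"gripper":4},{"translation":[0,24,0],"roll":0,"gripper":4},{"translation":[0,32,0],"roll":0,"gripper":4},{"translation":[0,38,0],"roll":0,"gripper":4}]'
$C '[{"translation":[0,0,0],"roll":0,"gripper":4},{"translation":[0,0,0],"roll":0,"gripper":4},{"translation":[0,0,0],"roll":0,"gripper":4}]'
```

```text
time: 8.53
position: [0.4933, 0.2785, 0.1996]
tool_rot: [0.695, 0.719, 0.0, 0.0]
ft_force: [0.3, -0.9, -1.3]
grip_width: 0.0078
grip_force: 30.0
time: 8.95
position: [0.5321, 0.2793, 0.1995]
tool_rot: [0.696, 0.718, 0.0, 0.0]
ft_force: [0.2, -0.2, -2.1]
grip_width: 0.008
grip_force: 30.0
time: 9.2
position: [0.5301, 0.2793, 0.1993]
tool_rot: [0.696, 0.718, -0.001, -0.0]
ft_force: [-0.1, -0.0, -1.9]
grip_width: 0.0077
grip_force: 30.0
```

```bash
C='python3 -m creep'
$C '[{"translation":[0,0,5],"roll":0,"gripper":4},{"translation":[0,0,9],"roll":0,"gripper":4},{"translation":[0,0,13],"roll":0,"gripper":4},{"translation":[0,0,14],"roll":0,"gripper":4},{"translation":[0,0,14],"roll":0,"gripper":4}]'
$C '[{"translation":[0,0,1],"roll":0,"gripper":4},{"translation":[0,0,1],"roll":0,"gripper":4},{"translation":[0,0,1],"roll":0,"gripper":4}]'
```

```text
time: 9.62
position: [0.5302, 0.2792, 0.1852]
tool_rot: [0.695, 0.719, -0.001, -0.0]
ft_force: [-0.2, -0.3, -0.7]
grip_width: 0.0074
grip_force: 30.0
time: 9.87
position: [0.5304, 0.2792, 0.185]
tool_rot: [0.695, 0.719, -0.0, -0.0]
ft_force: [-2.2, -1.8, 4.2]
grip_width: 0.0075
grip_force: 30.0
```

```bash
C='python3 -m creep'
$C '[{"translation":[0,0,0],"roll":0,"gripper":12},{"translation":[0,0,0],"roll":0,"gripper":18},{"translation":[0,0,0],"roll":0,"gripper":30},{"translation":[0,0,0],"roll":0,"gripper":30},{"translation":[0,0,0],"roll":0,"gripper":30}]'
$C '[{"translation":[0,0,-25],"roll":0,"gripper":30},{"translation":[0,0,-50],"roll":0,"gripper":30},{"translation":[0,0,-75],"roll":0,"gripper":30},{"translation":[0,0,-85],"roll":0,"gripper":30},{"translation":[0,0,-85],"roll":0,"gripper":30}]'
$C '[{"translation":[-40,0,0],"roll":0,"gripper":30},{"translation":[-40,0,0],"roll":0,"gripper":30},{"translation":[-40,0,0],"roll":0,"gripper":30},{"translation":[-40,0,0],"roll":0,"gripper":30},{"translation":[-40,0,0],"roll":0,"gripper":30}]'
python3 - <<'E'
from h import *
o=telemetry.get_obs();print(o["position"])
im=snap("wrist","pics/w4.png")
for t in("wet_carrier","dry_carrier","short_carrier"):print(t,viewer.recognise("wrist",t)[:3])
def pp(c,yaw=1.9):
  ex=np.array([np.cos(np.radians(yaw)),np.sin(np.radians(yaw)),0]);ey=np.array([-ex[1],ex[0],0])
  for n,P in dict(rim=(42,15,28),rim2=(-42,15,28),gripbot=(0,13,94),griptop=(0,13,140)).items():
    print(n,proj("wrist",np.array(c)+(ex*P[0]+ey*P[1]+np.array([0,0,P[2]]))/1000).round(0) if 0 else proj("wrist",np.array(c)+(ex*P[0]+ey*P[1]+np.array([0.,0,1])*P[2])/1000).round(1))
pp((.530,.279,.0565)); pp((.53,.215,.0565))
cv2.imwrite("pics/w4c.png",cv2.resize(im[60:240,240:480],None,fx=3.3,fy=3.3,interpolation=cv2.INTER_CUBIC))
E
```

```text
time: 10.28
position: [0.5309, 0.2795, 0.1844]
tool_rot: [0.696, 0.718, 0.0, 0.0]
ft_force: [-0.4, -0.5, 1.0]
grip_width: 0.0267
grip_force: 0.0
time: 10.7
position: [0.5324, 0.28, 0.2724]
tool_rot: [0.695, 0.719, 0.003, 0.002]
ft_force: [0.8, -0.8, 0.7]
grip_width: 0.0301
grip_force: 0.0
time: 11.12
position: [0.5316, 0.2398, 0.2685]
tool_rot: [0.695, 0.719, -0.001, -0.001]
ft_force: [0.4, 0.1, 1.0]
grip_width: 0.0298
grip_force: 0.0
[0.53158437 0.23977298 0.268543  ]
wet_carrier [{'bbox': [277.9, 142.5, 76.0, 36.7], 'p': 0.77}, {'bbox': [281.2, 189.1, 69.8, 52.6], 'p': 0.73}]
dry_carrier [{'bbox': [281.9, 187.0, 71.8, 57.5], 'p': 0.73}, {'bbox': [301.4, 235.3, 35.5, 57.7], 'p': 0.43}]
short_carrier [{'bbox': [298.8, 237.4, 35.1, 59.6], 'p': 0.75}]
rim [353.3 139.6]
rim2 [277.8 139.6]
gripbot [315.3 144.5]
griptop [315.1 147.6]
rim [349.7 195.6]
rim2 [277.7 195.7]
gripbot [313.1 213.3]
griptop [312.5 229.8]
```

View pics/w4c.png

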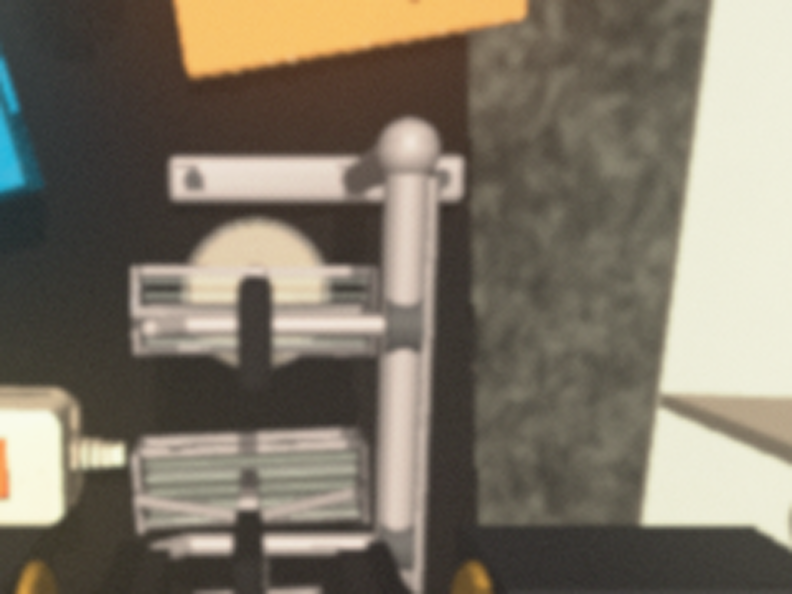

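```bash
C='python3 -m creep'
$C '[{"translation":[-25,0,0],"roll":-2,"gripper":35},{"translation":[-25,0,25],"roll":-2,"gripper":35},{"translation":[-25,0,50],"roll":-2,"gripper":35},{"translation":[-25,0,70],"roll":-2,"gripper":35},{"translation":[-25,0,84],"roll":-2,"gripper":35}]'
$C '[{"translation":[0,0,0],"roll":0,"gripper":35},{"translation":[0,0,0],"roll":0,"gripper":35},{"translation":[0,0,0],"roll":0,"gripper":20},{"translation":[0,0,0],"roll":0,"gripper":10},{"translation":[0,0,0],"roll":0,"gripper":4}]' 20
$C '[{"translation":[0,0,0],"roll":0,"gripper":4},{"translation":[0,0,0],"roll":0,"gripper":4},{"translation":[0,0,0],"roll":0,"gripper":4},{"translation":[0,0,0],"roll":0,"gripper":4}]' 30
```

```text
time: 11.73
position: [0.5319, 0.2144, 0.1836]
tool_rot: [0.683, 0.731, -0.001, -0.001]
ft_force: [-0.1, 0.1, 0.5]
grip_width: 0.0349
grip_force: 0.0
time: 12.15
position: [0.5336, 0.2147, 0.1869]
tool_rot: [0.683, 0.731, 0.001, 0.001]
ft_force: [0.2, -0.4, -0.4]
grip_width: 0.0221
grip_force: 0.0
time: 12.48
position: [0.5328, 0.2145, 0.186]
tool_rot: [0.683, 0.731, 0.0, 0.0]
ft_force: [-1.1, 0.1, 3.2]
grip_width: 0.0077
grip_force: 30.0
```

```bash
C='python3 -m creep'
$C '[{"translation":[0,0,-5],"roll":0,"gripper":4},{"translation":[0,0,-10],"roll":0,"gripper":4},{"translation":[0,0,-14.5],"roll":0,"gripper":4},{"translation":[0,0,-14.5],"roll":0,"gripper":4},{"translation":[0,0,-14.5],"roll":0,"gripper":4}]'
$C '[{"translation":[0.3,-8,0],"roll":0,"gripper":4},{"translation":[0.7,-20,0],"roll":0,"gripper":4},{"translation":[1.2,-35,0],"roll":0,"gripper":4},{"translation":[1.7,-50,0],"roll":0,"gripper":4},{"translation":[2.3,-65,0],"roll":0,"gripper":4}]'
```

```text
time: 12.9
position: [0.5331, 0.2145, 0.2004]
tool_rot: [0.683, 0.731, 0.0, 0.0]
ft_force: [-0.0, 0.4, -2.3]
grip_width: 0.0079
grip_force: 30.0
time: 13.32
position: [0.4662, 0.2121, 0.1997]
tool_rot: [0.683, 0.731, -0.001, -0.0]
ft_force: [-0.4, -0.4, -2.4]
grip_width: 0.0078
grip_force: 30.0
```

```bash
C='python3 -m creep'
$C '[{"translation":[0,-10,-25],"roll":0,"gripper":4},{"translation":[0,-20,-55],"roll":0,"gripper":4},{"translation":[0,-30,-85],"roll":0,"gripper":4},{"translation":[0,-35,-110],"roll":0,"gripper":4},{"translation":[-20,-35,-112],"roll":0,"gripper":4}]'
$C '[{"translation":[-38,-3,0],"roll":0,"gripper":4},{"translation":[-76,-6,0],"roll":0,"gripper":4},{"translation":[-114,-9,0],"roll":0,"gripper":4},{"translation":[-152,-11,0],"roll":0,"gripper":4},{"translation":[-190,-13,0],"roll":0,"gripper":4}]'
$C '[{"translation":[-38,-2,0],"roll":-1,"gripper":4},{"translation":[-76,-4,0],"roll":-1.7,"gripper":4},{"translation":[-110,-6,0],"roll":-1.7,"gripper":4},{"translation":[-140,-6,0],"roll":-1.7,"gripper":4},{"translation":[-150,-6,0],"roll":-1.7,"gripper":4}]'
$C '[{"translation":[0,0,0],"roll":0,"gripper":4},{"translation":[0,0,0],"roll":0,"gripper":4},{"translation":[0,0,0],"roll":0,"gripper":4},{"translation":[0,0,0],"roll":0,"gripper":4}]'
python3 - <<'E'
from h import *
o=telemetry.get_obs();print(o["position"],R.from_quat(o["tool_rot"]).as_matrix().round(3)[:,1])
im=snap("wrist","pics/w5.png")
for t in("staining_dish","dry_carrier"):print(t,viewer.recognise("wrist",t)[:2])
g=cv2.cvtColor(im,cv2.COLOR_BGR2GRAY)
c=np.array([.5154,-.151,.05]);a=np.radians(5.75);ex=np.array([np.cos(a),np.sin(a),0]);ey=np.array([-ex[1],ex[0],0])
for s,t in((-1,1),(1,1),(1,-1),(-1,-1)):print(proj("wrist",c+ex*s*.054+ey*t*.027).round(1))
E
```

```text
time: 13.73
position: [0.4346, 0.1925, 0.3166]
tool_rot: [0.682, 0.732, 0.004, 0.002]
ft_force: [1.7, 0.4, -1.4]
grip_width: 0.0079
grip_force: 30.0
time: 14.15
position: [0.4326, -0.0016, 0.3119]
tool_rot: [0.683, 0.731, -0.0, -0.0]
ft_force: [1.0, -0.1, -1.9]
grip_width: 0.0073
grip_force: 30.0
time: 14.57
position: [0.4381, -0.1544, 0.3119]
tool_rot: [0.673, 0.739, -0.001, 0.001]
ft_force: [0.9, 0.4, -1.9]
grip_width: 0.0076
grip_force: 30.0
time: 14.9
position: [0.4377, -0.1486, 0.3118]
tool_rot: [0.671, 0.741, 0.0, -0.001]
ft_force: [-0.1, -0.2, -1.9]
grip_width: 0.0077
grip_force: 30.0
[ 0.43766452 -0.14860167  0.31184604] [ 0.995  0.099 -0.001]
staining_dish [{'bbox': [330.9, 163.1, 78.6, 42.5], 'p': 0.92}]
dry_carrier [{'bbox': [269.7, 180.2, 97.8, 105.1], 'p': 0.91}]
[332.2 164.3]
[409.1 164.1]
[406.3 201.4]
[331.8 201.6]
```

```bash
python3 - <<'E'
from h import *
im=cv2.imread("pics/w5.png");g=cv2.cvtColor(im,cv2.COLOR_BGR2GRAY)
for a in(375,388,398):print(a,list(zip(range(156,214),g[156:214,a:a+6].mean(1).astype(int))))
print(list(zip(range(392,416),g[175:195,392:416].mean(0).astype(int))))
E
```

```text
375 [(156, np.int64(53)), (157, np.int64(53)), (158, np.int64(55)), (159, np.int64(64)), (160, np.int64(102)), (161, np.int64(144)), (162, np.int64(163)), (163, np.int64(170)), (164, np.int64(202)), (165, np.int64(234)), (166, np.int64(230)), (167, np.int64(195)), (168, np.int64(173)), (169, np.int64(174)), (170, np.int64(175)), (171, np.int64(174)), (172, np.int64(175)), (173, np.int64(175)), (174, np.int64(176)), (175, np.int64(175)), (176, np.int64(176)), (177, np.int64(174)), (178, np.int64(175)), (179, np.int64(175)), (180, np.int64(181)), (181, np.int64(206)), (182, np.int64(235)), (183, np.int64(243)), (184, np.int64(243)), (185, np.int64(243)), (186, np.int64(243)), (187, np.int64(243)), (188, np.int64(243)), (189, np.int64(243)), (190, np.int64(243)), (191, np.int64(240)), (192, np.int64(225)), (193, np.int64(192)), (194, np.int64(170)), (195, np.int64(167)), (196, np.int64(167)), (197, np.int64(173)), (198, np.int64(201)), (199, np.int64(231)), (200, np.int64(231)), (201, np.int64(185)), (202, np.int64(109)), (203, np.int64(66)), (204, np.int64(57)), (205, np.int64(56)), (2
[... 2535 characters left out ...]
, (206, np.int64(143)), (207, np.int64(147)), (208, np.int64(148)), (209, np.int64(146)), (210, np.int64(145)), (211, np.int64(143)), (212, np.int64(143)), (213, np.int64(141))]
[(392, np.int64(213)), (393, np.int64(211)), (394, np.int64(204)), (395, np.int64(188)), (396, np.int64(167)), (397, np.int64(145)), (398, np.int64(125)), (399, np.int64(114)), (400, np.int64(111)), (401, np.int64(111)), (402, np.int64(111)), (403, np.int64(111)), (404, np.int64(121)), (405, np.int64(158)), (406, np.int64(208)), (407, np.int64(225)), (408, np.int64(194)), (409, np.int64(129)), (410, np.int64(79)), (411, np.int64(62)), (412, np.int64(60)), (413, np.int64(59)), (414, np.int64(59)), (415, np.int64(59))]
```

```bash
C='python3 -m creep'
$C '[{"translation":[-10,25,0],"roll":0,"gripper":4},{"translation":[-10,50,0],"roll":0,"gripper":4},{"translation":[-10,70,0],"roll":0,"gripper":4},{"translation":[-10,78,20],"roll":0,"gripper":4},{"translation":[-10,78,50],"roll":0,"gripper":4}]'
$C '[{"translation":[0,0,25],"roll":0,"gripper":4},{"translation":[0,0,48],"roll":0,"gripper":4},{"translation":[0,0,68],"roll":0,"gripper":4},{"translation":[0,0,68],"roll":0,"gripper":4},{"translation":[0,0,68],"roll":0,"gripper":4}]'
python3 - <<'E'
from h import *
o=telemetry.get_obs();M=R.from_quat(o["tool_rot"]).as_matrix();print(o["position"],M.round(3)[:,1],M.T@(np.array([.516,-.151,.19])-o["position"]))
im=snap("wrist","pics/w6.png");g=cv2.cvtColor(im,cv2.COLOR_BGR2GRAY)
q=np.array(o["position"])
for P in((15,42,101.5),(15,-42,101.5),(15,42,129.5),(15,-42,129.5)):print(proj("wrist",q+M@(np.array(P)/1000.)).round(1))
c=np.array([.516,-.151,.05]);a=np.radians(5.7);ex=np.array([np.cos(a),np.sin(a),0]);ey=np.array([-ex[1],ex[0],0])
for s,t in((-1,1),(1,1),(1,-1),(-1,-1)):print("dish",proj("wrist",c+ex*s*.054+ey*t*.027).round(1))
print(viewer.recognise("wrist","staining_dish")[:1],viewer.recognise("wrist","dry_carrier")[:1])
print(list(zip(range(150,205),g[150:205,285:291].mean(1).astype(int).tolist())))
print(list(zip(range(250,290),g[178:188,250:290].mean(0).astype(int).tolist())))
print(list(zip(range(340,385),g[178:188,340:385].mean(0).astype(int).tolist())))
E
```

```text
time: 15.47
position: [0.5217, -0.1535, 0.2645]
tool_rot: [0.671, 0.741, 0.002, 0.005]
ft_force: [1.6, -0.2, -3.1]
grip_width: 0.0075
grip_force: 30.0
time: 15.88
position: [0.5163, -0.152, 0.1934]
tool_rot: [0.672, 0.741, -0.0, -0.001]
ft_force: [0.1, 0.7, -2.1]
grip_width: 0.0077
grip_force: 30.0
[ 0.51633563 -0.15204544  0.19337619] [ 0.995  0.098 -0.002] [ 0.00106788 -0.00022426  0.0033784 ]
[362.8 187.6]
[266.  187.7]
[358.2 181.8]
[270.9 181.9]
dish [260.5 166.8]
dish [368.7 166.6]
dish [366.5 218.3]
dish [263.  218.5]
[{'bbox': [261.5, 165.7, 110.6, 54.9], 'p': 0.76}] [{'bbox': [269.6, 177.5, 95.3, 108.9], 'p': 0.84}]
[(150, 53), (151, 52), (152, 53), (153, 53), (154, 54), (155, 53), (156, 55), (157, 55), (158, 55), (159, 56), (160, 60), (161, 81), (162, 119), (163, 151), (164, 163), (165, 165), (166, 171), (167, 201), (168, 235), (169, 242), (170, 233), (171, 204), (172, 180), (173, 177), (174, 177), (175, 177), (176, 177), (177, 176), (178, 177), (179, 176), (180, 172), (181, 170), (182, 184), (183, 196), (184, 192), (185, 182), (186, 193), (187, 201), (188, 196), (189, 186)
[... 476 characters left out ...]
172), (276, 181), (277, 183), (278, 184), (279, 184), (280, 185), (281, 185), (282, 184), (283, 184), (284, 184), (285, 184), (286, 184), (287, 184), (288, 184), (289, 184)]
[(340, 186), (341, 185), (342, 186), (343, 185), (344, 186), (345, 185), (346, 185), (347, 185), (348, 185), (349, 185), (350, 185), (351, 185), (352, 185), (353, 185), (354, 185), (355, 185), (356, 184), (357, 181), (358, 173), (359, 159), (360, 143), (361, 129), (362, 121), (363, 120), (364, 122), (365, 144), (366, 195), (367, 230), (368, 236), (369, 215), (370, 150), (371, 85), (372, 57), (373, 54), (374, 52), (375, 52), (376, 52), (377, 52), (378, 52), (379, 51), (380, 52), (381, 50), (382, 51), (383, 52), (384, 52)]
```

```bash
C='python3 -m creep'
$C '[{"translation":[1,1.5,0],"roll":0,"gripper":4},{"translation":[1,1.5,10],"roll":0,"gripper":4},{"translation":[1,1.5,20],"roll":0,"gripper":4},{"translation":[1,1.5,30],"roll":0,"gripper":4},{"translation":[1,1.5,38],"roll":0,"gripper":4}]'
$C '[{"translation":[0,0,6],"roll":0,"gripper":4},{"translation":[0,0,12],"roll":0,"gripper":4},{"translation":[0,0,16],"roll":0,"gripper":4},{"translation":[0,0,18],"roll":0,"gripper":4},{"translation":[0,0,18],"roll":0,"gripper":4}]'
```

```text
time: 16.45
position: [0.5175, -0.1514, 0.1545]
tool_rot: [0.672, 0.741, -0.0, -0.001]
ft_force: [0.1, 0.1, -1.7]
grip_width: 0.008
grip_force: 30.0
time: 16.87
position: [0.518, -0.1517, 0.1375]
tool_rot: [0.672, 0.741, -0.0, -0.0]
ft_force: [-0.2, 0.1, -1.7]
grip_width: 0.0077
grip_force: 30.0
```

```bash
C='python3 -m creep'
$C '[{"translation":[0,0,1.5],"roll":0,"gripper":4},{"translation":[0,0,3],"roll":0,"gripper":4},{"translation":[0,0,3],"roll":0,"gripper":4},{"translation":[0,0,3],"roll":0,"gripper":4}]'
$C '[{"translation":[0,0,1],"roll":0,"gripper":4},{"translation":[0,0,1],"roll":0,"gripper":4},{"translation":[0,0,1],"roll":0,"gripper":4}]'
```

```text
time: 17.2
position: [0.5183, -0.1518, 0.1352]
tool_rot: [0.672, 0.741, 0.0, 0.0]
ft_force: [0.6, 0.3, -1.1]
grip_width: 0.008
grip_force: 30.0
time: 17.45
position: [0.5182, -0.1517, 0.1341]
tool_rot: [0.672, 0.741, 0.0, 0.0]
ft_force: [0.2, 0.1, -2.0]
grip_width: 0.0075
grip_force: 30.0
```

```bash
C='python3 -m creep'
$C '[{"translation":[0,0,1],"roll":0,"gripper":4},{"translation":[0,0,1],"roll":0,"gripper":4},{"translation":[0,0,1],"roll":0,"gripper":4}]'
$C '[{"translation":[0,0,1],"roll":0,"gripper":4},{"translation":[0,0,1],"roll":0,"gripper":4},{"translation":[0,0,1],"roll":0,"gripper":4}]'
```

```text
time: 17.7
position: [0.5183, -0.1518, 0.1339]
tool_rot: [0.672, 0.741, 0.0, 0.0]
ft_force: [-1.8, 1.5, 5.7]
grip_width: 0.0077
grip_force: 30.0
time: 17.95
position: [0.5184, -0.1518, 0.1338]
tool_rot: [0.672, 0.741, 0.0, 0.001]
ft_force: [-3.1, 0.5, 12.4]
grip_width: 0.0075
grip_force: 30.0
```

Contact with the bottom came at the expected height. Next I release it and retreat straight up.

```bash
C='python3 -m creep'
$C '[{"translation":[0,0,-1],"roll":0,"gripper":4},{"translation":[0,0,-1],"roll":0,"gripper":14},{"translation":[0,0,-1],"roll":0,"gripper":22},{"translation":[0,0,-1],"roll":0,"gripper":36},{"translation":[0,0,-1],"roll":0,"gripper":36}]'
$C '[{"translation":[0,0,-20],"roll":0,"gripper":36},{"translation":[0,0,-50],"roll":0,"gripper":36},{"translation":[0,0,-85],"roll":0,"gripper":36},{"translation":[0,0,-120],"roll":0,"gripper":36},{"translation":[0,0,-130],"roll":0,"gripper":36}]'
$C '[{"translation":[0,0,0],"roll":0,"gripper":36},{"translation":[0,0,0],"roll":0,"gripper":36},{"translation":[0,0,0],"roll":0,"gripper":36}]'
python3 - <<'E'
from h import *
q=np.array(telemetry.get_obs()["position"])
im=snap("wrist","pics/w7.png");snap("scene","pics/s7.png");snap("top","pics/t7.png")
a=np.radians(5.7);ex=np.array([np.cos(a),np.sin(a),0]);ey=np.array([-ex[1],ex[0],0])
c=np.array([.5182,-.1518,.004])
print([proj("wrist",c+(s*42*ex+t*ey+np.array([0,0,z]))/1000).round(1) for s,t,z in((-1,15,28),(1,15,28),(0,13,94),(0,-13,140))])
c=np.array([.5178,-.1508,.05])
print([proj("wrist",c+s*ex*.054+t*ey*.027).round(1) for s,t in((-1,1),(1,-1))])
for n,l in(("wrist",("dry_carrier","staining_dish")),("top",("wet_carrier","short_carrier","staining_dish","petri_dish","stand")),("scene",("wet_carrier","short_carrier","stand"))):
  for t in l:print(n,t,[(d["bbox"],d["p"]) for d in viewer.recognise(n,t)[:3]])
d=cv2.absdiff(cv2.imread("pics/top0.png"),cv2.imread("pics/t7.png")).max(2)
d=(cv2.GaussianBlur(d,(5,5),0)>30).astype(np.uint8)
n,_,s,_=cv2.connectedComponentsWithStats(d);print([x.tolist() for x in s[1:] if x[4]>12])
E
```

```text
time: 18.37
position: [0.5182, -0.1518, 0.1328]
tool_rot: [0.672, 0.741, -0.0, -0.0]
ft_force: [0.0, -0.1, -0.9]
grip_width: 0.0266
grip_force: 0.0
time: 18.78
position: [0.5207, -0.153, 0.2681]
tool_rot: [0.672, 0.741, 0.001, 0.005]
ft_force: [1.0, 0.2, 0.1]
grip_width: 0.0359
grip_force: 0.0
time: 19.03
position: [0.517, -0.1512, 0.2612]
tool_rot: [0.672, 0.741, -0.0, -0.002]
ft_force: [-1.0, 0.2, -0.2]
grip_width: 0.0362
grip_force: 0.0
[array([284.9, 170.1]), array([349.7, 170. ]), array([317.3, 180.2]), array([317.4, 215.7])]
[array([273. , 161.5]), array([359.7, 204. ])]
wrist dry_carrier [([286.6, 162.7, 66.3, 53.0], 0.59)]
wrist staining_dish [([273.5, 160.6, 85.7, 45.9], 0.58)]
top wet_carrier [([233.8, 152.4, 26.1, 31.2], 0.86), ([219.6, 134.9, 102.9, 53.4], 0.48)]
top short_carrier [([291.3, 147.9, 15.7, 27.0], 0.65)]
top staining_dish [([404.6, 153.3, 28.5, 25.5], 0.36)]
top petri_dish [([240.8, 162.5, 26.1, 17.5], 0.72)]
top stand [([222.3, 132.5, 100.4, 53.6], 0.93)]
scene wet_carrier [([247.7, 181.4, 37.9, 65.1], 0.87)]
scene short_carrier [([279.3, 161.7, 27.5, 59.0], 0.86), ([257.8, 247.5, 26.7, 22.2], 0.3)]
scene stand [([250.9, 181.8, 35.7, 69.3], 0.72), ([227.1, 172.6, 91.7, 104.1], 0.56)]
[[243, 50, 397, 350, 58269], [508, 144, 5, 7, 25], [498, 147, 7, 4, 22], [241, 148, 18, 36, 469], [266, 148, 18, 35, 479], [235, 151, 7, 8, 39], [407, 156, 6, 5, 25], [512, 168, 8, 4, 24], [480, 171, 8, 11, 43], [512, 180, 6, 8, 32], [467, 186, 5, 5, 17], [520, 187, 14, 11, 71], [510, 193, 6, 8, 33], [530, 199, 30, 37, 214], [513, 208, 13, 20, 111], [524, 230, 5, 8, 23], [620, 259, 15, 4, 34], [580, 261, 37, 4, 82], [634, 264, 6, 4, 17], [589, 271, 51, 35, 458], [632, 270, 8, 13, 79], [307, 329, 8, 9, 41], [348, 329, 61, 64, 2479], [337, 379, 17, 21, 255]]
```

```bash
python3 -c "
from h import *
print(hand_in())"
```

```text
the job is handed in; nothing more can be done
None
```

I handed the job in at about 20 s of the 59 s limit, and no verdict came back. In the last camera check, the wet carrier hung on the left pin over the petri dish. The dry carrier stood in the staining dish, and the short carrier, petri dish and staining dish showed no visible shift.

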